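# Draw the grinder's dust drawer with the drawer hook

## Task

Take the drawer hook from its rest, reach under the grinder's work rest with it, feel for the eye of the drawbar, which has seized at some angle on the blue dust drawer, hook into it as it stands and draw the drawer out fully to its stop. Work with a light hand, never forcing the drawbar round or down or pulling hard on the stop; do not touch the grinder with the gripper, and leave the test piece on the work rest and the other things on the bench where they are. Then lay the hook back in its rest without dropping it and leave the drawer open.

Things in the scene. Friction and masses are not known exactly. Their poses are not given: they have to be found in the camera images.
- grinder: grey bench disc grinder fixed on the bench, 204 mm wide (y), about 235 mm deep, 220 mm high. Origin: on the bench under its base; x points to its back, y to its left, z up; its front faces local -x, towards the robot. All is stiff (3 N or more per mm of overtravel) and the light drawer and drawbar bend easily: keep the force between hook and grinder, drawer and drawbar below 8 N
- drawer_front (a point): middle of the top edge of the blue drawer front, [-50, 0, 62] mm in the grinder's frame at travel 0. The drawbar before it ends in a flat round eye, hidden under the work rest: 29 mm across, z 28 to 36, upright 13 mm hole, its centre 45 mm from the swivel pin. It stands seized at an unknown angle, up to 38 deg either side of straight ahead, and must not be forced round
- rest_edge (a point): middle of the front top edge of the grinder's work rest, at [-130, 0, 90] mm in the grinder's frame. The work rest is a flat aluminium plate 196 mm wide, 12 mm thick (underside at z = 78), running back from here 103 mm over the drawer front. Below it two bracket arms at y = -84 and +84 reach down to z = 59; between them the space is open to the bench
- dust_drawer (a joint): travel of the blue-fronted dust drawer in m: 0 = shut, 0.070 = out at its hard stop, sliding along the grinder's local -x. Starts 0 to 10 mm out; needs about 4 N to slide, a little more when drawn fast, and stays where it is left
- swivel_pin (a point): on the upright pin in the middle of the drawer front on which the drawbar swivels, at the level of the bar's top; at [-58, 0, 36] mm in the grinder's frame at travel 0 (8 mm before the blue front, which is 168 mm wide), moves with the drawer. The pin's bolt head stands 9 mm higher
- drawer_hook: drawer hook, 0.14 kg: orange handle 88 long, 17 wide, 24 mm high, a straight 7 mm steel rod out of its front with the end bent straight down, a 30 mm rod stub behind. Origin: centre of the handle; x along the rod to the bent end, z up, away from the bent end's point. Bent end 6.6 mm thick, its middle line at x = 140 mm, its round point 18 mm below the rod's middle line
- hook_tip (a point): lowest point of the hook's bent end, at [140, 0, -18] mm in the hook's frame
- hook_rest: fixed rest of the hook: wooden foot 160 x 46 x 8 mm with two steel V forks, at local x = -63 and +72, prong ends 34 mm apart and 61 mm high, carrying the rod behind and before the handle. Origin under the foot; x along the hook as it lies, bent end to +x and hanging down. The handle is free on both sides; the forks leave it about 30 mm of play lengthwise in all
- rest_seat (a point): where the handle's centre sits with the hook laid in both forks: 50 mm above the rest's origin
- test_piece: grey steel test piece, 39 mm across, 31 mm high, standing on the work rest; origin under its middle; must not be disturbed
- loupe: black stand loupe on the bench, 36 mm across, 34 mm high; bystander
- tip_jar: white screw jar with a blue cap on the bench, 42 mm across, 61 mm high; bystander
- spark_gauge: brass stepped gauge standing on the bench, 24 mm across, 45 mm high; bystander

How it is judged:
By the outcome, as a careful person would: the job done as asked, in the order asked, and still so for the second after the job is handed in, with the robot touching nothing.
It also fails if it takes over 67 s, if anything falls off the work surface, if the arm or the gripper's body presses on something with over 40 N, if the wrist force passes 120 N, or if a joint passes its speed limit or range.

## Robot

A 7-joint arm with a two-finger parallel gripper is mounted at the origin on a cart in front of the work surface, level with it; the furniture and walls round the work are solid. World frame = base frame: x ahead of the robot, y to its left, z up, the work surface at z = 0. Lengths are in m, angles in degrees, forces in N, time in s.
With the tool pointing down it reaches from about 0.425 to 0.875 m from the base axis. Payload 4.7 kg.
Tool frame: the origin (TCP) lies midway between the tips of the shut fingers; the grasp point (between the pads) lies r.tcp_to_grasp behind it (r.tcp_to_grasp is the distance from the TCP to the grasp point, in m); z points along the fingers, y is the line along which they close (so a half turn about z gives the same grasp; the last joint's range is limited). The gripper opens to 87 mm and grips with 3 to 60 N. Pads are 19 mm wide; open, the fingers measure 117 mm over their backs; the gripper's body (75 mm by 190 mm) begins 51 mm behind the grasp point.
Start: joints at [-63.764, 18.392, -4.016, 83.108, 1.295, 78.541, -3.26], TCP at [0.279, 0.587, 0.223] pointing down, gripper open.
Joint ranges: [-163.93, 163.93], [-17.29, 119.83], [-79.2, 71.16], [3.27, 140.29], [-89.18, 269.18], [5.43, 117.66], [-154.24, 154.24]. Speed limits (degrees/s): [147.25, 147.25, 180, 180, 180, 180, 180].

## Interface

Orientations are given as [roll, pitch, yaw] about the fixed x, y, z axes, in that order (R = Rz(yaw) Ry(pitch) Rx(roll)).
In Python, from rig import r gives the robot as it stands.
- The arm moves only by the shell command python3 -m jog 'ROWS' [FORCE]. ROWS is JSON, a list of rows, each an object of numbers: "x", "y", "z": the shift along the tool's x, y, z in mm; "yaw": the turn about the tool's z in degrees; "grip": the closure, from 0 (fully open) to 1 (shut). In form: [{"x": .., "y": .., "z": .., "yaw": .., "grip": ..}, ...]. A call has 1 to 10 rows; each row is the pose to reach, as a shift and turn from the pose commanded when the call began, along the tool's axes at that moment; what a row does not reach only later rows make up. A row lasts 1/12 s, in which the tool goes at most 41.7 mm and 7.16 degrees, less where a joint would pass 70% of its speed; a pose out of reach is approached as far as the arm can. A call with a gripper value outside its range is refused whole. The fingers move at their own pace and stop on an object; FORCE is the grip in N (left out, the last holds). Time passes only in rows, so rows that repeat a pose let the fingers close. It gives the time, the measured TCP pose, the force, the opening and the grip force at its end, in the units of the state.
- r.observe(): the state, without advancing time (a new reading comes with each control period).
- r.snapshot(name): name is "scene" or "top" or "wrist"; returns (picture, depth): 480x640x3 uint8, blue, green, red; 480x640 float32, m along the optical axis (not along the pixel's ray), 0 where there is no reading.
- r.camera_params(name): a dict with "mtx" (3x3 intrinsics, pixels), "extrinsics" (4x4, takes a point from camera to world coordinates). Camera axes: x right, y down, z forward; pixel columns grow to the right and rows downward; lengths in m; the calibration is good to about 2 mm. A picture is of the moment at which its call begins: read the wrist's pose just before it. camera_params takes no time and is no camera call; for the wrist camera it gives the pose at the moment of the call.
- r.finish_job(): hands the job in; it is judged then, once.
The state is a dict: "time_s": time; "joint_pos": joint angles; "dq": joint speeds; "joint_torque": joint torques, N m; "position": TCP position; "eef_rot": TCP orientation; "force": force on the tool from outside, world axes, zero at the start; "wrist_torque": the same for the moment, N m; "grip_width": finger opening in m; "grip_force": force on a finger pad.
Only numpy, scipy, OpenCV 4.12 (cv2) and the standard library are available. Lean on these libraries where they do the work, as an engineer would, in place of code of your own. Each camera call takes 0.05 s, during which the arm holds its last target. There are 200 camera calls.

## Working session

There is one attempt and no reset: what is moved stays moved. The work goes in short steps, Python scripts to look and compute and a shell command to move; the robot and the scene stay as the last step left them, time stands still between calls to the robot, and variables do not carry over. Pictures are saved under pics/ and viewed, at most 10 in all, crops included, and the job is handed in when it is done.

```bash
ls; mkdir -p pics; python3 - <<'E'
from rig import r
import cv2,numpy as np
o=r.observe();print({k:np.round(v,3).tolist() for k,v in o.items()}, r.tcp_to_grasp)
for n in("scene","top"):
    p,d=r.snapshot(n);cv2.imwrite(f"pics/{n}.png",p);np.save(f"pics/{n}.npy",d)
    c=r.camera_params(n);np.savez(f"pics/{n}_c.npz",**{k:np.array(c[k]) for k in("mtx","extrinsics")});print(n,np.round(c["extrinsics"],3).tolist(),np.round(c["mtx"],1).tolist())
E
```

```text
pics
{'time_s': 0.0, 'joint_pos': [-63.763, 18.441, -4.015, 83.174, 1.295, 78.54, -3.26], 'dq': [0.001, 0.021, 0.066, 0.052, 0.047, -0.01, -0.001], 'joint_torque': [-0.001, -49.13, -0.404, -31.252, -0.064, 0.044, 0.0], 'position': [0.279, 0.587, 0.221], 'eef_rot': [-179.891, 0.006, 154.573], 'force': [0.714, 0.605, 0.2], 'wrist_torque': [-0.023, -0.032, 0.001], 'grip_force': 0.0, 'grip_width': 0.087} 0.0187
scene [[0.912, -0.295, 0.286, 0.286], [-0.41, -0.688, 0.598, -0.67], [0.02, -0.662, -0.749, 0.782], [0.0, 0.0, 0.0, 1.0]] [[434.9, 0.0, 319.2], [0.0, 434.9, 238.7], [0.0, 0.0, 1.0]]
top [[0.004, -0.997, 0.077, 0.477], [-1.0, -0.006, -0.022, -0.1], [0.022, -0.077, -0.997, 1.24], [0.0, 0.0, 0.0, 1.0]] [[511.9, 0.0, 325.0], [0.0, 511.9, 242.5], [0.0, 0.0, 1.0]]
```

View pics/scene.png

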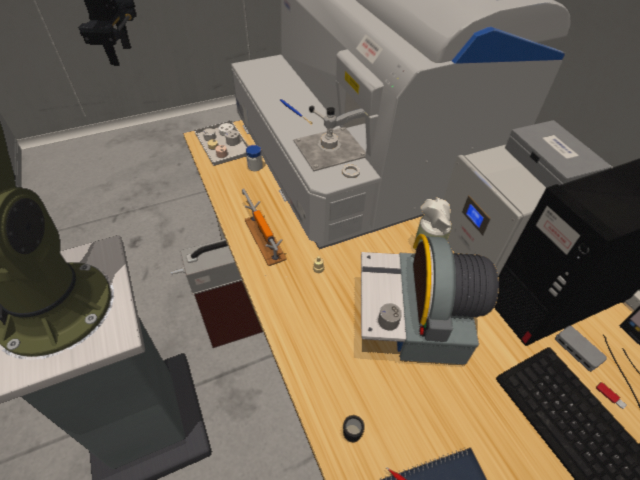

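View pics/top.png

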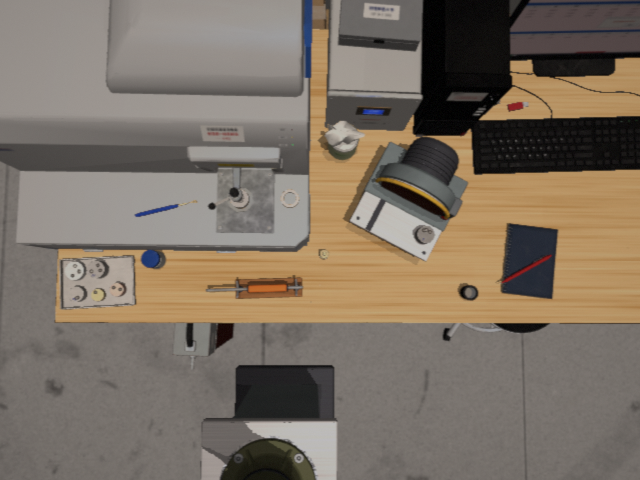

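The scene view shows the hook (orange, ~262,225) in its rest, the grinder at ~(420,300), the gauge at (318,265) and the loupe at (353,427). In the top view the hook lies along +y with its bent end at (210,288), and the plate's front edge runs (351,221)-(427,259). Next I measure these with depth.

```bash
cat > h.py <<'E'
import numpy as np,cv2
def cloud(n):
    c=np.load(f"pics/{n}_c.npz");d=np.load(f"pics/{n}.npy");K=c["mtx"];T=c["extrinsics"]
    v,u=np.mgrid[0:480,0:640]
    P=np.stack([(u-K[0,2])/K[0,0]*d,(v-K[1,2])/K[1,1]*d,d],-1)@T[:3,:3].T+T[:3,3]
    P[d==0]=np.nan
    return P
E
python3 - <<'E'
from h import *
for n in("top","scene"):
    P=cloud(n);im=cv2.imread(f"pics/{n}.png")
    X,Y,Z=P[...,0],P[...,1],P[...,2]
    m=(abs(Z-.09)<.004)&(X>.4)&(X<.75)&(Y<-.05)&(Y>-.45)
    m=cv2.morphologyEx(m.astype(np.uint8),cv2.MORPH_OPEN,np.ones((3,3)))
    l,lab,st,_=cv2.connectedComponentsWithStats(m);k=1+st[1:,4].argmax();m=lab==k
    print(n,"plate",m.sum(),np.nanmedian(Z[m]));rc=cv2.minAreaRect((P[m][:,:2]*1000).astype(np.float32));print(rc,cv2.boxPoints(rc).round(1).tolist())
    hsv=cv2.cvtColor(im,cv2.COLOR_BGR2HSV)
    o=(hsv[...,0]>5)&(hsv[...,0]<16)&(hsv[...,1]>200)&(X>.2)&(X<.6)&(abs(Y)<.25)&(Z>.03)
    q=P[o]; print("orange",o.sum(),np.median(q,0).round(4),q.min(0).round(4),q.max(0).round(4));rc=cv2.minAreaRect((q[:,:2]*1000).astype(np.float32));print(rc)
    print("table",np.nanmedian(Z[(X>.4)&(X<.5)&(Y<-.1)&(Y>-.2)]))
    for nm,b in dict(gauge=(.4,.5,-.16,-.05),loupe=(.3,.5,-.5,-.35),tp=(.4,.6,-.4,-.2)).items():
        s=(X>b[0])&(X<b[1])&(Y>b[2])&(Y<b[3])&(Z>(.1 if nm=='tp' else .015))&(Z<(.13 if nm=='tp' else .06))
        if s.any(): print(nm,s.sum(),P[s].mean(0).round(3),P[s].min(0).round(3),P[s].max(0).round(3))
im=cv2.imread("pics/top.png")
a=cv2.resize(im[265:310,195:315],None,fx=6,fy=6,interpolation=2);b=cv2.resize(im[130:270,330:480],None,fx=4,fy=4)[:300]
cv2.imwrite("pics/hook.png",a)
s=cv2.imread("pics/scene.png");cv2.imwrite("pics/s2.png",np.vstack([cv2.resize(s[180:280,220:400],(720,400)),]))
E
```

```text
top plate 1209 0.09097159228102458
((599.3973999023438, -297.38470458984375), (162.30931091308594, 82.11256408691406), 63.35340881347656) [[526.2999877929688, -351.5], [599.7000122070312, -388.29998779296875], [672.5, -243.3000030517578], [599.0999755859375, -206.39999389648438]]
orange 23 [ 0.4696 -0.0028  0.0615] [ 0.456  -0.0345  0.05  ] [0.4721 0.0425 0.0675]
((463.3563537597656, 3.7720184326171875), (15.333507537841797, 76.99093627929688), 2.4924874305725098)
table 0.0014976043487457957
gauge 54 [ 0.467 -0.06   0.053] [ 0.451 -0.073  0.015] [ 0.484 -0.05   0.06 ]
loupe 204 [ 0.454 -0.468  0.032] [ 0.436 -0.488  0.017] [ 0.471 -0.45   0.04 ]
tp 269 [ 0.582 -0.343  0.121] [ 0.564 -0.363  0.1  ] [ 0.599 -0.325  0.127]
scene plate 4100 0.0907182284441263
((620.5323486328125, -298.2664489746094), (202.74594116210938, 113.92069244384766), 62.230384826660156) [[522.9000244140625, -361.3999938964844], [623.7000122070312, -414.5], [718.2000122070312, -235.10000610351562], [617.4000244140625, -182.0]]
orange 232 [ 0.46   -0.0024  0.0605] [ 0.4533 -0.0428  0.0392] [0.4699 0.0439 0.0649]
((462.0624694824219, 0.6713447570800781), (15.332563400268555, 86.84375), 1.9515206813812256)
table -0.00037765962997488023
gauge 87 [ 0.466 -0.065  0.047] [ 0.447 -0.078  0.016] [ 0.485 -0.051  0.059]
loupe 427 [ 0.453 -0.475  0.032] [ 0.436 -0.492  0.015] [ 0.471 -0.457  0.038]
tp 444 [ 0.58  -0.354  0.118] [ 0.563 -0.37   0.101] [ 0.6   -0.331  0.124]
```

View pics/hook.png

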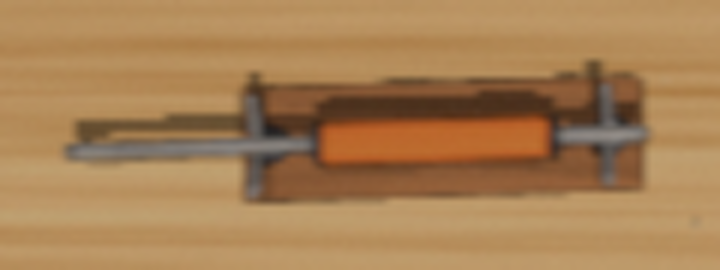

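The crop shows the handle spanning (318,142)-(550,135), seated between the forks, with its front pointing left (+y). I go over it with the wrist camera.

```bash
cat > g.py <<'E'
import sys,numpy as np
from rig import r
from scipy.spatial.transform import Rotation as Ro
def sh(x,y,z,yaw,o=None):
    o=o or r.observe();R=Ro.from_euler('xyz',o["eef_rot"],degrees=True).as_matrix()
    d=R.T@(np.array([x,y,z])-o["position"])*1000
    w=(yaw-o["eef_rot"][2]+180)%360-180
    return d.round(1),round(-w,1)
if __name__=="__main__":
    o=r.observe();print(o["time_s"],o["position"].round(4) if hasattr(o["position"],'round') else o["position"],np.round(o["eef_rot"],2),"F",np.round(o["force"],1),sh(*map(float,sys.argv[1:5]),o))
E
python3 g.py .462 -.02 .22 91.7
python3 - <<'E'
from rig import r
import numpy as np
c=r.camera_params("wrist");o=r.observe();print(np.round(c["extrinsics"],3).tolist(),np.round(c["mtx"],1).tolist())
from h import *
im=cv2.imread("pics/top.png");P=cloud("top");print(P[250:258,320:328].reshape(-1,3)[:,2].max(),P[254,324])
E
```

```text
0.1 [0.2789 0.5866 0.2216] [-1.7990e+02  1.0000e-02  1.5458e+02] F [-1.  -1.1  0.5] (array([-425.8, -469.2,    2.4]), np.float64(62.9))
[[0.429, 0.871, 0.24, 0.213], [0.903, -0.413, -0.117, 0.618], [-0.003, 0.267, -0.964, 0.384], [0.0, 0.0, 0.0, 1.0]] [[418.8, 0.0, 319.1], [0.0, 418.8, 232.1], [0.0, 0.0, 1.0]]
0.05001824061144999 [ 0.54212357 -0.12409991  0.04693663]
```

```bash
python3 g.py .43 -.02 .20 154.6
python3 -m jog '[{"x":-400,"y":-482,"z":22},{"x":-400,"y":-482,"z":22},{"x":-400,"y":-482,"z":22},{"x":-400,"y":-482,"z":22},{"x":-400,"y":-482,"z":22},{"x":-400,"y":-482,"z":22},{"x":-400,"y":-482,"z":22},{"x":-400,"y":-482,"z":22},{"x":-400,"y":-482,"z":22},{"x":-400,"y":-482,"z":22}]'
python3 g.py .43 -.02 .20 154.6
```

```text
0.1 [0.2789 0.5866 0.2216] [-1.7990e+02  1.0000e-02  1.5458e+02] F [-1.  -1.1  0.5] (array([-396.9, -482.9,   22.4]), np.float64(-0.0))
0.1 [0.2789 0.5866 0.2216] [-1.7990e+02  1.0000e-02  1.5458e+02] F [-1.  -1.1  0.5] (array([-396.9, -482.9,   22.4]), np.float64(-0.0))invalid input
```

```bash

python3 -m jog '[{"x":-400,"y":-482,"z":22,"yaw":0,"grip":0},{"x":-400,"y":-482,"z":22,"yaw":0,"grip":0},{"x":-400,"y":-482,"z":22,"yaw":0,"grip":0},{"x":-400,"y":-482,"z":22,"yaw":0,"grip":0},{"x":-400,"y":-482,"z":22,"yaw":0,"grip":0},{"x":-400,"y":-482,"z":22,"yaw":0,"grip":0},{"x":-400,"y":-482,"z":22,"yaw":0,"grip":0},{"x":-400,"y":-482,"z":22,"yaw":0,"grip":0},{"x":-400,"y":-482,"z":22,"yaw":0,"grip":0},{"x":-400,"y":-482,"z":22,"yaw":0,"grip":0}]' 10
python3 g.py .43 -.02 .20 154.6
```

```text
time_s: 0.93
position: [0.3815, 0.1813, 0.2076]
eef_rot: [180.0, -0.0, 154.6]
force: [0.5, 0.2, 0.6]
grip_width: 0.0865
grip_force: 0.0
0.9333 [0.3815 0.1813 0.2076] [ 1.7999e+02 -1.0000e-02  1.5458e+02] F [0.5 0.2 0.6] (array([-130.2, -161. ,    7.6]), np.float64(-0.0))
```

```bash

python3 -m jog '[{"x":-130,"y":-161,"z":7,"yaw":0,"grip":0},{"x":-130,"y":-161,"z":7,"yaw":0,"grip":0},{"x":-130,"y":-161,"z":7,"yaw":0,"grip":0},{"x":-130,"y":-161,"z":7,"yaw":0,"grip":0},{"x":-130,"y":-161,"z":7,"yaw":0,"grip":0},{"x":-130,"y":-161,"z":7,"yaw":0,"grip":0},{"x":-130,"y":-161,"z":7,"yaw":0,"grip":0}]'
cat > snap.py <<'E'
import sys,numpy as np,cv2
from rig import r
n=sys.argv[1];c=r.camera_params("wrist");p,d=r.snapshot("wrist")
cv2.imwrite(f"pics/{n}.png",p);np.save(f"pics/{n}.npy",d);np.savez(f"pics/{n}_c.npz",**{k:np.array(c[k]) for k in("mtx","extrinsics")})
E
python3 snap.py w1
```

```text
time_s: 1.52
position: [0.4299, -0.0199, 0.2007]
eef_rot: [180.0, -0.0, 154.3]
force: [0.8, 0.9, -0.5]
grip_width: 0.087
grip_force: 0.0
```

View pics/w1.png

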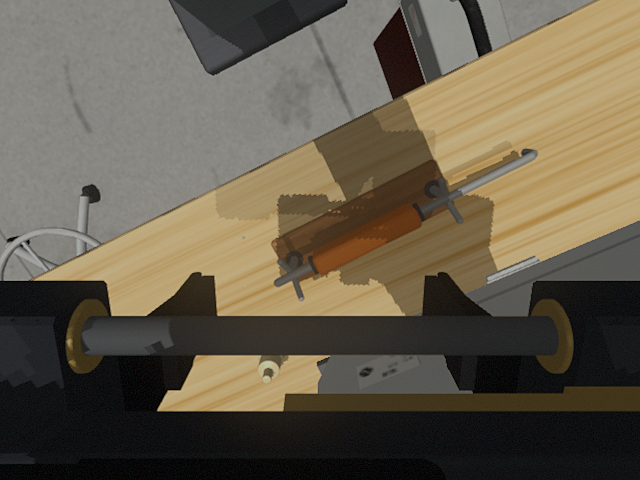

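The wrist view shows the handle (312,265)-(420,212) and the bent end at (530,155). The gripper hides rows beyond ~280, except a window between the fingers up to v≈400. I measure the hook and enlarge the plate.

```bash
python3 - <<'E'
from h import *
im=cv2.imread("pics/w1.png");P=cloud("w1");hsv=cv2.cvtColor(im,cv2.COLOR_BGR2HSV)
o=(hsv[...,0]>4)&(hsv[...,0]<14)&(hsv[...,1]>190)&(P[...,2]>.058)&(P[...,2]<.07)&(abs(P[...,1])<.1)
q=P[o];print(o.sum(),np.median(q,0),np.percentile(q,[2,98],axis=0).round(4).tolist());rc=cv2.minAreaRect((q[:,:2]*1000).astype(np.float32));print(rc)
v,l=np.linalg.eigh(np.cov(q[:,:2].T));print("yaw",np.degrees(np.arctan2(l[1,1],l[0,1])))
for u,v in((530,155),(480,180),(290,278),(268,370)):
    print((u,v),np.nanmax(P[v-3:v+4,u-3:u+4,2]),P[v,u].round(4))
# table z and the rod: points with z .04-.06 
s=cv2.imread("pics/scene.png");t=cv2.imread("pics/top.png")
a=cv2.resize(s[245:360,350:490],None,fx=4,fy=4,interpolation=2);b=cv2.resize(t[180:270,340:400+40],None,fx=4,fy=4,interpolation=2)
c=np.zeros((460+0,560+0,3),np.uint8);c[:a.shape[0],:a.shape[1]]=a
cv2.imwrite("pics/plate.png",a);cv2.imwrite("pics/plate_t.png",b)
E
```

```text
1755 [0.4617115  0.00689653 0.06113335] [[0.4543, -0.0367, 0.0584], [0.4695, 0.0447, 0.0628]]
((461.97857666015625, 3.8542938232421875), (15.673456192016602, 86.07715606689453), 2.130342483520508)
yaw 92.31096663015126
(530, 155) 0.052894478675433676 [0.456  0.1386 0.0519]
(480, 180) 0.05358740958103886 [0.458  0.0999 0.05  ]
(290, 278) 0.054757835575365066 [ 0.4654 -0.0631  0.0529]
(268, 370) 0.04035884169745346 [ 0.5411 -0.1246  0.0353]
```

View pics/plate.png

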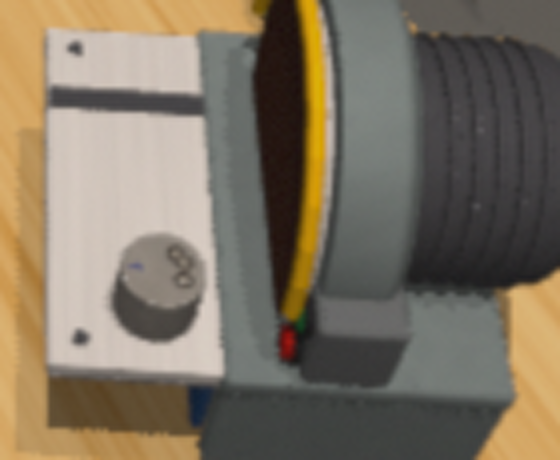

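The crop shows the plate corners at crop pixels (48,30), (48,372), (198,37) and (222,378). A sliver of the blue drawer's side shows at (190-207, 388-425), which gives a travel estimate.

```bash
python3 - <<'E'
from h import *
def ray(n,u,v):
    c=np.load(f"pics/{n}_c.npz");K=c["mtx"];T=c["extrinsics"];return T[:3,3],T[:3,:3]@np.array([(u-K[0,2])/K[0,0],(v-K[1,2])/K[1,1],1])
def atz(n,u,v,z):
    o,d=ray(n,u,v);return (o+d*(z-o[2])/d[2])*1000
C=[(47,30),(47,372),(198,36),(223,379)];L=np.array([(-130,98),(-130,-98),(-27,98),(-27,-98)],float)
W=np.array([atz("scene",350+u/4-.4,245+v/4-.4,.09)[:2] for u,v in C]);print(W.round(1))
a=L-L.mean(0);b=W-W.mean(0);th=np.arctan2((a[:,0]*b[:,1]-a[:,1]*b[:,0]).sum(),(a*b).sum());R=np.array([[np.cos(th),-np.sin(th)],[np.sin(th),np.cos(th)]])
t=W.mean(0)-R@L.mean(0);print("scene grinder",t,np.degrees(th),(W-(L@R.T+t)).round(1).tolist())
Wt=np.array([atz("top",u,v,.09)[:2] for u,v in((351,221),(427,259))]);print("top front corners",Wt.round(1),"pred",(L[:2]@R.T+t).round(1))
for u,v in((190,390),(190,405),(190,425),(207,425)):
    o,d=ray("scene",350+u/4-.4,245+v/4-.4);o=o*1000;ol=R.T@(o[:2]-t);dl=R.T@d[:2];k=(-84-ol[1])/dl[1];print((u,v),ol+k*dl,o[2]+k*d[2])
for xy in((456.9,143.8),(462,3.9)):print(R.T@(np.array(xy)-t))
E
python3 - <<'E'
import cv2;b=cv2.imread('pics/plate_t.png');print(b.shape)
E
```

```text
[[ 614.7 -185.9]
 [ 522.3 -360.4]
 [ 684.8 -220.5]
 [ 592.2 -394.7]]
scene grinder [ 673.04772247 -326.79106195] -27.648797562181826 [[11.4, -6.2], [9.9, -7.1], [-9.8, 7.0], [-11.4, 6.4]]
top front corners [[ 614.9 -184.1]
 [ 529.6 -355.9]] pred [[ 603.4 -179.7]
 [ 512.4 -353.3]]
(190, 390) [-48.21839023 -84.        ] 53.344037484615114
(190, 405) [-46.02739689 -84.        ] 39.08469141168098
(190, 425) [-43.01469193 -84.        ] 19.47751048749012
(207, 425) [-35.08203259 -84.        ] 20.56230949687904
[-409.84360592  316.55016065]
[-340.40529891  194.99218469]
(360, 400, 3)
```

View pics/plate_t.png

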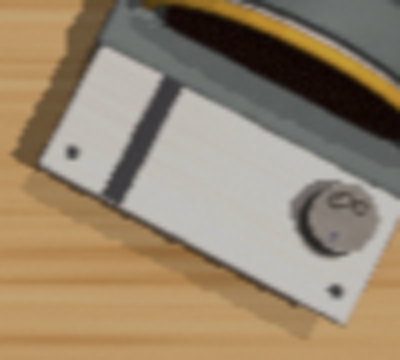

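The top crop shows the plate's front corners at crop pixels (40,163) and (345,325). Both views agree on a yaw of about -27.8° and a front edge middle near (570,-270). Now I peek under the work rest through the finger window.

```bash
python3 g.py .512 -.2395 .10 152.2
```

```text
1.5667 [ 0.4297 -0.018   0.2007] [ 1.7998e+02 -5.0000e-02  1.5446e+02] F [0.3 1.1 0.4] (array([-169.8, -164.4,  100.5]), np.float64(2.3))
```

```bash

python3 -m jog '[{"x":-170,"y":-164,"z":50,"yaw":2.2,"grip":0},{"x":-170,"y":-164,"z":60,"yaw":2.2,"grip":0},{"x":-170,"y":-164,"z":80,"yaw":2.2,"grip":0},{"x":-170,"y":-164,"z":100,"yaw":2.2,"grip":0},{"x":-170,"y":-164,"z":100,"yaw":2.2,"grip":0},{"x":-170,"y":-164,"z":100,"yaw":2.2,"grip":0},{"x":-170,"y":-164,"z":100,"yaw":2.2,"grip":0},{"x":-170,"y":-164,"z":100,"yaw":2.2,"grip":0},{"x":-170,"y":-164,"z":100,"yaw":2.2,"grip":0}]'
python3 snap.py w2; python3 g.py .512 -.2395 .10 152.2
python3 -c "
import cv2;i=cv2.imread('pics/w2.png');cv2.imwrite('pics/w2c.png',cv2.resize(i[240:440,150:490],(782,460),interpolation=2))"
```

```text
time_s: 2.32
position: [0.513, -0.237, 0.1003]
eef_rot: [180.0, -0.1, 152.4]
force: [0.2, 0.4, 0.1]
grip_width: 0.0871
grip_force: 0.0
2.3667 [ 0.5136 -0.2364  0.1011] [ 1.7991e+02 -5.0000e-02  1.5252e+02] F [-0.3  0.5  0.5] (array([-0. , -3.5,  1.1]), np.float64(0.3))
```

View pics/w2c.png

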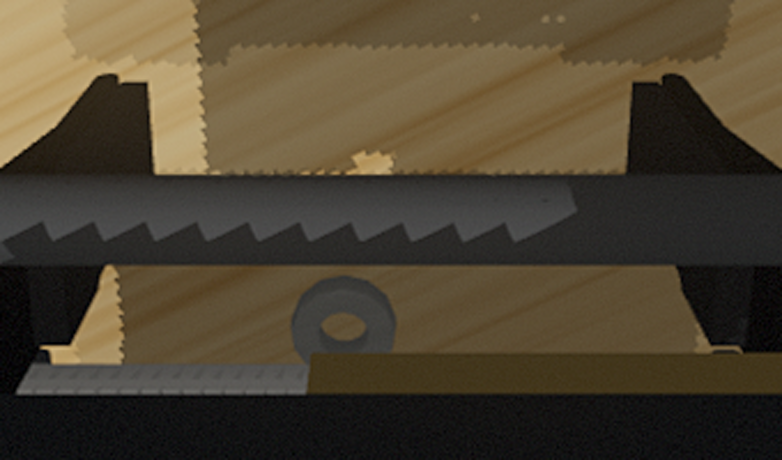

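The view shows the eye ring under the plate's front edge (edge bottom about v=352 in the crop). Its hole runs u 320-369 and its near top rim is at v≈312, so the centre of the top rim is about (344,332) in the crop. I turn that into world coordinates.

```bash
python3 - <<'E'
from h import *
P=cloud("w2")
c=np.load("pics/w2_c.npz");K=c["mtx"];T=c["extrinsics"]
def atz(u,v,z):
    u=150+u/2.3-.3;v=240+v/2.3-.3
    d=T[:3,:3]@np.array([(u-K[0,2])/K[0,0],(v-K[1,2])/K[1,1],1]);return ((T[:3,3]+d*(z-T[2,3])/d[2])*1000).round(1)
print("eye",atz(344,332,.036),"L",atz(320,330,.036),"R",atz(369,330,.036),"outerL",atz(292,333,.036),"outerR",atz(395,333,.036),"near",atz(344,290,.036),atz(344,276,.036))
for u,v in((305,330),(385,330),(344,295)):
    a=int(150+u/2.3);b=int(240+v/2.3);print("depth pt",(P[b,a]*1000).round(1))
e=[atz(u,352,.078) for u in(320,700)];print("edge bottom",e)
e2=np.array([atz(200,364,.09),atz(300,364,.09)]);print(e2)
# plate-edge points from depth
g=[];R=-27.8*np.pi/180;t=np.array([684.5,-330.6]);M=np.array([[np.cos(R),np.sin(R)],[-np.sin(R),np.cos(R)]])
for p in (atz(344,332,.036),*e,*e2): print("local",M@(p[:2]-t))
m=np.abs(P[...,2]-.032)<.006; ys,xs=np.where(m[345:400,230:420]); q=P[345:400,230:420][m[345:400,230:420]]*1000;print(len(q),q.min(0),q.max(0),q.mean(0),(M@(q[:,:2].mean(0)-t)))
E
```

```text
eye [ 585.3 -288.9   36. ] L [ 581.7 -294.3   36. ] R [ 587.8 -282.6   36. ] outerL [ 579.  -301.5   36. ] outerR [ 591.9 -276.7   36. ] near [ 573.9 -282.7   36. ] [ 570.1 -280.7   36. ]
depth pt [ 579.6 -298.    36. ]
depth pt [ 589.9 -278.8   35.6]
depth pt [ 575.3 -283.7   35.6]
edge bottom [array([ 562. , -280.2,   78. ]), array([ 600.9, -205.4,   78. ])]
[[ 545.6 -298.8   90. ]
 [ 555.3 -280.3   90. ]]
local [-107.19875564   -9.37852806]
local [-131.86705614  -12.54948229]
local [-132.3425769    71.75961496]
local [-137.69939262  -36.65142933]
local [-137.74711001  -15.76273088]
1149 [ 571.36281403 -303.35048838   27.01988628] [ 597.31089962 -275.05972597   37.85403025] [ 582.11729084 -287.53390993   34.70748196] [-110.65124577   -9.6544838 ]
```

```bash
python3 - <<'E'
from h import *
for n in("top","scene","w1"):
    P=cloud(n);m=(abs(P[...,1])<.12)&(P[...,2]>.075)&(P[...,0]>.35)&(P[...,0]<.75)&(P[...,2]<.5)
    if n!="w1":
        for y0 in(-.12,-.06,0,.06):
            s=m&(P[...,1]>y0)&(P[...,1]<y0+.06);q=P[s];print(n,y0,s.sum(),np.percentile(q[:,0],[0,2,20]).round(3) if len(q) else'',np.percentile(q[:,2],[2,50]).round(3) if len(q) else '')
E
python3 g.py .462 .0039 .10 92.1
```

```text
top -0.12 1978 [0.549 0.56  0.612] [0.127 0.198]
top -0.06 4311 [0.548 0.549 0.601] [0.174 0.199]
top 0 4485 [0.548 0.55  0.605] [0.182 0.216]
top 0.06 4045 [0.549 0.55  0.6  ] [0.171 0.205]
scene -0.12 7136 [0.548 0.554 0.606] [0.081 0.189]
scene -0.06 4156 [0.548 0.549 0.593] [0.101 0.256]
scene 0 3629 [0.548 0.549 0.595] [0.103 0.23 ]
scene 0.06 2902 [0.549 0.55  0.587] [0.099 0.239]
2.3667 [ 0.5136 -0.2364  0.1011] [ 1.7991e+02 -5.0000e-02  1.5252e+02] F [-0.3  0.5  0.5] (array([156.7, 189.4,   1.5]), np.float64(60.4))
```

The machine's face at x≈.548 is close to the gripper body's reach (.462+.095). I'll come down at x=.44 and then ease in +x, watching the force.

```bash
python3 -m jog '[{"x":40,"y":20,"z":-60,"yaw":7,"grip":0},{"x":80,"y":60,"z":-100,"yaw":14,"grip":0},{"x":176,"y":178,"z":-100,"yaw":21,"grip":0},{"x":176,"y":178,"z":-100,"yaw":28,"grip":0},{"x":176,"y":178,"z":-100,"yaw":35,"grip":0},{"x":176,"y":178,"z":-100,"yaw":42,"grip":0},{"x":176,"y":178,"z":-100,"yaw":49,"grip":0},{"x":176,"y":178,"z":-100,"yaw":56,"grip":0},{"x":176,"y":178,"z":-100,"yaw":60.3,"grip":0},{"x":176,"y":178,"z":-100,"yaw":60.3,"grip":0}]'
python3 g.py .44 .004 .0325 92.2
python3 - <<'E'
from h import *
P=cloud("scene")
for z in(.02,.05,.08,.11,.14,.17):
    m=(abs(P[...,1]-.0)<.06)&(abs(P[...,2]-z)<.012)&(P[...,0]>.51)&(P[...,0]<.62);print(z,m.sum(),np.percentile(P[m][:,0],[5,50]).round(4) if m.any() else'')
E
```

```text
time_s: 3.2
position: [0.4388, 0.0073, 0.2035]
eef_rot: [179.7, -0.3, 93.5]
force: [0.5, -0.6, 0.1]
grip_width: 0.0872
grip_force: 0.0
3.2 [0.4388 0.0073 0.2035] [179.74  -0.26  93.49] F [ 0.5 -0.6  0.1] (array([ -4.2,   0.2, 171. ]), np.float64(1.3))
0.02 1 [0.5502 0.5502]
0.05 122 [0.5483 0.5491]
0.08 134 [0.5479 0.5492]
0.11 159 [0.5482 0.5494]
0.14 162 [0.5486 0.5494]
0.17 198 [0.5487 0.5497]
```

```bash
python3 -m jog '[{"x":-3,"y":0,"z":40,"yaw":0.6,"grip":0},{"x":-3,"y":0,"z":80,"yaw":0.6,"grip":0},{"x":-3,"y":0,"z":120,"yaw":0.6,"grip":0},{"x":-3,"y":0,"z":150,"yaw":0.6,"grip":0},{"x":-3,"y":0,"z":165,"yaw":0.6,"grip":0},{"x":-3,"y":0,"z":170,"yaw":0.6,"grip":0},{"x":-3,"y":0,"z":170,"yaw":0.6,"grip":0},{"x":-3,"y":0,"z":170,"yaw":0.6,"grip":0}]'; python3 g.py .462 .004 .0325 92.2
python3 -m jog '[{"x":0,"y":3,"z":0,"yaw":0,"grip":0},{"x":0,"y":6,"z":0,"yaw":0,"grip":0},{"x":0,"y":8,"z":0,"yaw":0,"grip":0},{"x":0,"y":9,"z":0,"yaw":0,"grip":0},{"x":0,"y":10,"z":0,"yaw":0,"grip":0}]'; python3 g.py .462 .004 .0325 92.2
```

```text
time_s: 3.87
position: [0.4409, -0.0011, 0.0326]
eef_rot: [179.8, -0.1, 92.7]
force: [-0.0, -0.5, 0.5]
grip_width: 0.0871
grip_force: 0.0
3.8667 [ 0.4409 -0.0011  0.0326] [ 1.7984e+02 -9.0000e-02  9.2720e+01] F [-0.  -0.5  0.5] (array([ 4.1, 21.4,  0.1]), np.float64(0.5))
time_s: 4.28
position: [0.4504, -0.0021, 0.0313]
eef_rot: [180.0, -0.0, 92.6]
force: [0.6, -0.6, -0.1]
grip_width: 0.0874
grip_force: 0.0
4.2833 [ 0.4504 -0.0021  0.0313] [ 1.7996e+02 -2.0000e-02  9.2600e+01] F [ 0.6 -0.6 -0.1] (array([ 5.5, 11.8, -1.2]), np.float64(0.4))
```

```bash
for i in 1; do python3 -m jog '[{"x":2,"y":1,"z":0,"yaw":0.4,"grip":0},{"x":4,"y":2,"z":0,"yaw":0.4,"grip":0},{"x":5,"y":3,"z":0,"yaw":0.4,"grip":0},{"x":5,"y":4,"z":0,"yaw":0.4,"grip":0}]' | grep -E "pos|force"; python3 -m jog '[{"x":0,"y":1,"z":0,"yaw":0,"grip":0},{"x":0,"y":2,"z":0,"yaw":0,"grip":0}]'| grep -E "pos|force";  python3 -m jog '[{"x":0,"y":1,"z":0,"yaw":0,"grip":0},{"x":0,"y":2,"z":0,"yaw":0,"grip":0}]'| grep -E "pos|force"; done
```

```text
position: [0.4523, 0.0034, 0.0305]
force: [-6.9, 1.0, 3.6]
grip_force: 0.0
position: [0.4519, 0.0033, 0.0298]
force: [-13.3, 1.4, 5.4]
grip_force: 0.0
position: [0.4515, 0.0033, 0.0291]
force: [-19.5, 0.8, 7.0]
grip_force: 0.0
```

The body meets the machine at x≈.4525. I back off to .451, raise to about .038, and close slowly so the +x finger eases the handle up the V until both pads hold it.

```bash
python3 -m jog '[{"x":0,"y":-4,"z":0,"yaw":0,"grip":0},{"x":0,"y":-8,"z":-3,"yaw":0,"grip":0.2},{"x":0,"y":-8,"z":-7,"yaw":0,"grip":0.4},{"x":0,"y":-8,"z":-7,"yaw":0,"grip":0.45},{"x":0,"y":-8,"z":-7,"yaw":0,"grip":0.5},{"x":0,"y":-8,"z":-7,"yaw":0,"grip":0.55}]' 12;python3 -m jog '[{"x":0,"y":0,"z":0,"yaw":0,"grip":0.6},{"x":0,"y":0,"z":0,"yaw":0,"grip":0.64},{"x":0,"y":0,"z":0,"yaw":0,"grip":0.68},{"x":0,"y":0,"z":0,"yaw":0,"grip":0.72},{"x":0,"y":0,"z":0,"yaw":0,"grip":0.76},{"x":0,"y":0,"z":0,"yaw":0,"grip":0.8},{"x":0,"y":0,"z":0,"yaw":0,"grip":0.83},{"x":0,"y":0,"z":0,"yaw":0,"grip":0.86},{"x":0,"y":0,"z":0,"yaw":0,"grip":0.9}]' 12; python3 snap.py w3
python3 -c "
import cv2;i=cv2.imread('pics/w3.png');cv2.imwrite('pics/w3c.png',i)"
```

```text
time_s: 5.45
position: [0.4503, 0.0031, 0.0384]
eef_rot: [179.9, -0.0, 92.2]
force: [-0.0, 0.5, -0.0]
grip_width: 0.0617
grip_force: 0.0
time_s: 6.2
position: [0.4538, 0.0032, 0.0395]
eef_rot: [179.5, -0.0, 92.1]
force: [6.0, -0.0, -0.2]
grip_width: 0.0294
grip_force: 12.0
```

View pics/w3c.png

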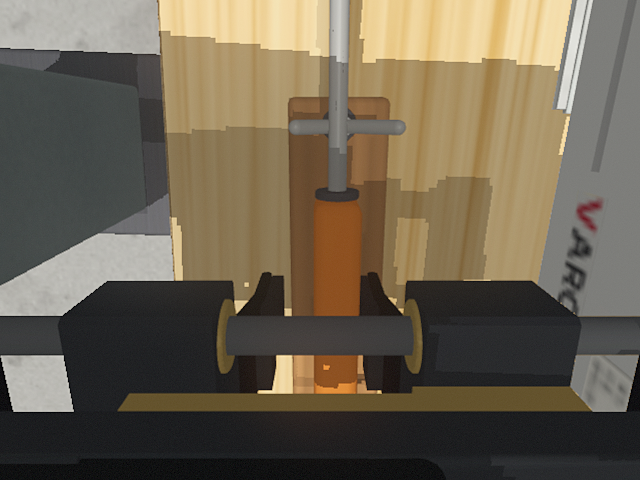

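The +x finger bears on the handle and the opening is 29 mm, with the hook still level in the V. Friction is holding it, so I help by raising gently while closing.

```bash
python3 -m jog '[{"x":0,"y":-1,"z":-2,"yaw":0,"grip":0.95},{"x":0,"y":-1,"z":-4,"yaw":0,"grip":0.95},{"x":0,"y":-1,"z":-6,"yaw":0,"grip":0.95},{"x":0,"y":-1,"z":-6,"yaw":0,"grip":0.95}]' 14; python3 -m jog '[{"x":0,"y":0,"z":-2,"yaw":0,"grip":0.95},{"x":0,"y":0,"z":-4,"yaw":0,"grip":0.95},{"x":0,"y":0,"z":-4,"yaw":0,"grip":0.95}]' 14
```

```text
time_s: 6.58
position: [0.4532, 0.0033, 0.0465]
eef_rot: [179.5, -0.1, 92.2]
force: [2.6, 0.6, 13.2]
grip_width: 0.0166
grip_force: 14.0
time_s: 6.83
position: [0.4507, 0.0031, 0.0493]
eef_rot: [179.8, -0.0, 92.2]
force: [2.9, -0.1, 7.0]
grip_width: 0.0165
grip_force: 14.0
```

```bash
python3 -m jog '[{"x":0,"y":0,"z":0,"yaw":0,"grip":1},{"x":0,"y":0,"z":0,"yaw":0,"grip":1},{"x":0,"y":-1,"z":-6,"yaw":0,"grip":1},{"x":0,"y":-2,"z":-14,"yaw":0,"grip":1},{"x":0,"y":-6,"z":-30,"yaw":0,"grip":1},{"x":0,"y":-20,"z":-60,"yaw":0,"grip":1},{"x":0,"y":-30,"z":-60,"yaw":0,"grip":1},{"x":0,"y":-30,"z":-60,"yaw":0,"grip":1},{"x":0,"y":-30,"z":-60,"yaw":0,"grip":1}]' 30; python3 snap.py w4; python3 g.py .42 0 .1 92.2
python3 - <<'E'
from rig import r;import cv2,numpy as np
p,d=r.snapshot("scene");cv2.imwrite("pics/s4.png",p);np.save("pics/s4.npy",d)
c=np.load("pics/scene_c.npz");np.savez("pics/s4_c.npz",**c)
w=cv2.imread("pics/w4.png")
out=np.zeros((600,800,3),np.uint8);out[:360,:480]=cv2.resize(w,(480,360));a=cv2.resize(p[110:290,190:390],(600,540))[:, :]
out=np.zeros((540,800,3),np.uint8);out[:,:600]=a;out[:150,600:]=cv2.resize(w,(200,150));cv2.imwrite("pics/c4.png",out)
E
```

```text
time_s: 7.58
position: [0.4175, 0.0018, 0.1076]
eef_rot: [-179.9, -0.0, 92.2]
force: [0.1, 0.3, -1.5]
grip_width: 0.0168
grip_force: 30.0
7.6333 [0.4178 0.0018 0.1073] [-1.799e+02 -1.000e-02  9.222e+01] F [-0.2 -0.7 -1.6] (array([-1.8,  2.2,  7.3]), np.float64(0.0))
```

View pics/c4.png

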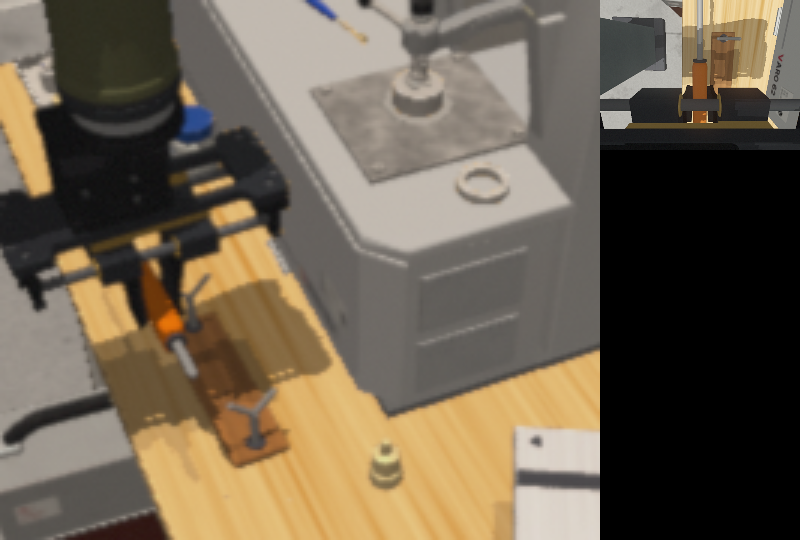

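The hook is in the gripper and both forks are empty. I measure how it sits in the hand from the depth clouds.

```bash
python3 - <<'E'
from h import *
from scipy.spatial.transform import Rotation as Ro
t=np.array([.4177,.0018,.1075]);a=np.radians(92.2);ux=np.array([np.cos(a),np.sin(a),0]);uy=np.array([ux[1],-ux[0],0])
for n in("w4","s4"):
    P=cloud(n);im=cv2.imread(f"pics/{n}.png");hsv=cv2.cvtColor(im,cv2.COLOR_BGR2HSV)
    Q=np.stack([(P-t)@ux,(P-t)@uy,P[...,2]-t[2]],-1)*1000
    box=(abs(Q[...,1])<14)&(Q[...,2]>-15)&(Q[...,2]<45)
    o=(hsv[...,0]>3)&(hsv[...,0]<15)&(hsv[...,1]>170)&box&(abs(Q[...,0])<70)
    q=Q[o];print(n,o.sum(),np.percentile(q,[1,50,99],axis=0).round(1).tolist())
    if n=="w4":
        for x0 in range(-30,170,10):
            s=box&(Q[...,0]>x0)&(Q[...,0]<=x0+10)
            if s.any():
                z=Q[s];k=z[z[:,2]>np.percentile(z[:,2],60)];print(x0,len(z),np.median(k,0).round(1),hsv[s][:,1].mean().round())
    else:
        for x0 in range(-90,-20,10):
            s=box&(Q[...,0]>x0)&(Q[...,0]<=x0+10)
            if s.any(): print(x0,s.sum(),np.median(Q[s],0).round(1),Q[s][:,2].max().round(1))
E
```

```text
w4 6711 [[-28.9, -8.2, 18.8], [18.9, -0.1, 23.3], [43.6, 8.0, 24.9]]
-30 969 [-24.5  -0.1  24.1] 193.0
-20 645 [-16.5  -0.3  24.1] 194.0
-10 58 [-7.1  8.4 41.7] 97.0
0 1941 [ 9.  -0.1 26.1] 132.0
10 1384 [14.3 -0.1 24. ] 178.0
20 1293 [25.   0.2 23.9] 187.0
30 1339 [34.9  0.2 23.9] 186.0
40 1332 [41.9 -0.1 22.4] 112.0
50 512 [55.2 -0.2 14.9] 20.0
60 530 [64.8  0.2 14.8] 19.0
70 600 [75.2 -0.2 14.8] 24.0
80 634 [84.9  0.1 14.7] 17.0
90 656 [95.2  0.1 14.8] 16.0
100 582 [1.042e+02 1.000e-01 1.460e+01] 13.0
s4 187 [[-45.6, -9.3, 6.1], [-18.5, -0.5, 23.0], [23.7, 9.9, 40.1]]
-90 5 [-83.1  -0.9  13.9] 17.5
-80 13 [-75.5   0.6  14.6] 17.3
-70 11 [-63.1  -0.   14. ] 18.1
-60 13 [-53.8  -0.3  15. ] 17.5
-50 60 [-44.3  -0.6  17.8] 26.1
-40 34 [-34.9  -2.6  23.3] 26.2
-30 33 [-24.9  -2.   23.2] 25.8
```

The hook sits level and centred in the hand, with the rod centre about 11.7 mm above the TCP, so the tip is at tool +140 and TCP-6.3 mm. I carry it clear of the machine while turning towards the grinder.

```bash
python3 -m jog '[{"x":-40,"y":-8,"z":0,"yaw":0,"grip":1},{"x":-80,"y":-17,"z":0,"yaw":0,"grip":1},{"x":-120,"y":-17,"z":0,"yaw":7,"grip":1},{"x":-160,"y":-17,"z":0,"yaw":14,"grip":1},{"x":-197,"y":-17,"z":0,"yaw":21,"grip":1},{"x":-197,"y":-17,"z":0,"yaw":28,"grip":1},{"x":-197,"y":-17,"z":0,"yaw":35,"grip":1},{"x":-197,"y":-17,"z":0,"yaw":42,"grip":1},{"x":-197,"y":-17,"z":0,"yaw":49,"grip":1},{"x":-197,"y":-17,"z":0,"yaw":56,"grip":1}]' 30; python3 g.py .408 -.196 .1 -27.7
python3 -m jog '[{"x":0,"y":0,"z":0,"yaw":7,"grip":1},{"x":0,"y":0,"z":0,"yaw":14,"grip":1},{"x":0,"y":0,"z":0,"yaw":21,"grip":1},{"x":0,"y":0,"z":0,"yaw":28,"grip":1},{"x":0,"y":0,"z":0,"yaw":35,"grip":1},{"x":0,"y":0,"z":0,"yaw":42,"grip":1},{"x":0,"y":0,"z":0,"yaw":49,"grip":1},{"x":0,"y":0,"z":0,"yaw":56,"grip":1},{"x":0,"y":0,"z":0,"yaw":62,"grip":1},{"x":0,"y":0,"z":0,"yaw":62,"grip":1}]' 30; python3 g.py .408 -.196 .047 -27.7
```

```text
time_s: 8.52
position: [0.4087, -0.196, 0.107]
eef_rot: [-179.9, 0.1, 35.8]
force: [-0.0, 0.5, -1.2]
grip_width: 0.0168
grip_force: 30.0
8.5167 [ 0.4087 -0.196   0.107 ] [-1.7995e+02  1.5000e-01  3.5830e+01] F [-0.   0.5 -1.2] (array([-0.6, -0.4,  7. ]), np.float64(63.5))
time_s: 9.35
position: [0.4088, -0.1959, 0.1071]
eef_rot: [179.9, 0.1, -26.0]
force: [-0.9, -0.2, -1.8]
grip_width: 0.0166
grip_force: 30.0
9.35 [ 0.4088 -0.1959  0.1071] [ 1.7991e+02  1.1000e-01 -2.5950e+01] F [-0.9 -0.2 -1.8] (array([-0.5,  0.4, 60.1]), np.float64(1.7))
```

```bash
python3 -m jog '[{"x":0,"y":0,"z":30,"yaw":1.9,"grip":1},{"x":0,"y":0,"z":55,"yaw":1.9,"grip":1},{"x":0,"y":0,"z":60,"yaw":1.9,"grip":1},{"x":0,"y":0,"z":60,"yaw":1.9,"grip":1},{"x":0,"y":0,"z":60,"yaw":1.9,"grip":1}]' 30; python3 g.py .4613 -.2238 .047 -27.7
```

```text
time_s: 9.77
position: [0.4093, -0.1961, 0.0482]
eef_rot: [179.9, 0.0, -27.6]
force: [-0.2, -0.6, -0.7]
grip_width: 0.0167
grip_force: 30.0
9.7667 [ 0.4093 -0.1961  0.0482] [ 1.7994e+02  3.0000e-02 -2.7630e+01] F [-0.2 -0.6 -0.7] (array([58.9,  0.4,  1.2]), np.float64(0.1))
```

```bash
python3 -m jog '[{"x":15,"y":0,"z":0,"yaw":0,"grip":1},{"x":30,"y":0,"z":0,"yaw":0,"grip":1},{"x":42,"y":0,"z":0,"yaw":0,"grip":1},{"x":52,"y":0,"z":0,"yaw":0,"grip":1},{"x":59,"y":0,"z":0,"yaw":0,"grip":1},{"x":59,"y":0,"z":0,"yaw":0,"grip":1},{"x":59,"y":0,"z":0,"yaw":0,"grip":1}]' 30|grep -E "pos|rot|^force"; python3 g.py .4613 -.2238 .047 -27.7
for i in 1; do python3 -m jog '[{"x":0,"y":0,"z":2,"yaw":0,"grip":1},{"x":0,"y":0,"z":4,"yaw":0,"grip":1},{"x":0,"y":0,"z":4,"yaw":0,"grip":1}]'|grep -E "pos|^force"; python3 -m jog '[{"x":0,"y":0,"z":1,"yaw":0,"grip":1},{"x":0,"y":0,"z":1,"yaw":0,"grip":1}]'|grep -E "pos|^force"; python3 -m jog '[{"x":0,"y":0,"z":1,"yaw":0,"grip":1},{"x":0,"y":0,"z":1,"yaw":0,"grip":1}]'|grep -E "pos|^force"; done
```

```text
position: [0.4618, -0.2234, 0.0486]
eef_rot: [-180.0, -0.0, -27.7]
force: [0.1, -0.6, -0.7]
10.35 [ 0.4618 -0.2234  0.0486] [-1.7999e+02 -3.0000e-02 -2.7680e+01] F [ 0.1 -0.6 -0.7] (array([-0.3,  0.6,  1.6]), np.float64(0.0))
position: [0.4608, -0.2226, 0.0435]
force: [-0.6, 0.4, -1.2]
position: [0.4612, -0.2229, 0.0427]
force: [-0.2, -0.2, -1.9]
position: [0.4614, -0.2231, 0.0418]
force: [0.9, -0.2, -1.7]
```

```bash
J='jog'; python3 -m jog '[{"x":0,"y":0,"z":1,"yaw":0,"grip":1},{"x":0,"y":0,"z":1,"yaw":0,"grip":1}]'|grep -E "pos|^force"; python3 -m jog '[{"x":0,"y":0,"z":1,"yaw":0,"grip":1},{"x":0,"y":0,"z":1,"yaw":0,"grip":1}]'|grep -E "pos|^force"
```

```text
position: [0.4614, -0.2231, 0.0408]
force: [-0.6, -1.1, -1.1]
position: [0.4614, -0.2231, 0.0397]
force: [0.6, -0.1, -1.1]
```

```bash
python3 -m jog '[{"x":0,"y":0,"z":1,"yaw":0,"grip":1},{"x":0,"y":0,"z":1,"yaw":0,"grip":1}]'|grep -E "pos|^force"; python3 -m jog '[{"x":0,"y":0,"z":1,"yaw":0,"grip":1},{"x":0,"y":0,"z":1,"yaw":0,"grip":1}]'|grep -E "pos|^force"; python3 -m jog '[{"x":0,"y":0,"z":1,"yaw":0,"grip":1},{"x":0,"y":0,"z":1,"yaw":0,"grip":1}]'|grep -E "pos|^force"; python3 -m jog '[{"x":0,"y":0,"z":1,"yaw":0,"grip":1},{"x":0,"y":0,"z":1,"yaw":0,"grip":1}]'|grep -E "pos|^force"
```

```text
position: [0.4614, -0.2231, 0.0387]
force: [0.1, -0.6, -1.4]
position: [0.4614, -0.2231, 0.0377]
force: [-0.4, -0.0, -2.2]
position: [0.4614, -0.2231, 0.0367]
force: [-0.7, 0.3, -1.1]
position: [0.4614, -0.2231, 0.0358]
force: [0.2, 0.0, -1.0]
```

```bash
python3 -m jog '[{"x":-1,"y":0,"z":0,"yaw":0,"grip":1},{"x":-2,"y":0,"z":0,"yaw":0,"grip":1},{"x":-3,"y":0,"z":0,"yaw":0,"grip":1}]'|grep -E "pos|^force"; python3 -m jog '[{"x":-0.7,"y":0,"z":0,"yaw":0,"grip":1},{"x":-1.4,"y":0,"z":0,"yaw":0,"grip":1}]'|grep -E "pos|^force";python3 -m jog '[{"x":-0.7,"y":0,"z":0,"yaw":0,"grip":1},{"x":-1.4,"y":0,"z":0,"yaw":0,"grip":1}]'|grep -E "pos|^force"
```

```text
position: [0.459, -0.2219, 0.036]
force: [2.0, -1.1, -1.5]
position: [0.4587, -0.2217, 0.0363]
force: [4.2, -1.3, -2.7]
position: [0.457, -0.2208, 0.0362]
force: [3.0, -1.9, -3.3]
```

Hooked: the pull is about 4 N along the drawer axis. I draw steadily.

```bash
python3 -m jog '[{"x":-1.5,"y":0,"z":0,"yaw":0,"grip":1},{"x":-3,"y":0,"z":0,"yaw":0,"grip":1},{"x":-4.5,"y":0,"z":0,"yaw":0,"grip":1},{"x":-6,"y":0,"z":0,"yaw":0,"grip":1},{"x":-7.5,"y":0,"z":0,"yaw":0,"grip":1},{"x":-9,"y":0,"z":0,"yaw":0,"grip":1}]'|grep -E "pos|^force"
python3 -m jog '[{"x":-1.5,"y":0,"z":0,"yaw":0,"grip":1},{"x":-3,"y":0,"z":0,"yaw":0,"grip":1},{"x":-4.5,"y":0,"z":0,"yaw":0,"grip":1},{"x":-6,"y":0,"z":0,"yaw":0,"grip":1},{"x":-7.5,"y":0,"z":0,"yaw":0,"grip":1},{"x":-9,"y":0,"z":0,"yaw":0,"grip":1}]'|grep -E "pos|^force"; python3 g.py .40 -.19 .036 -27.7
```

```text
position: [0.4484, -0.2163, 0.036]
force: [3.5, -2.5, -2.5]
position: [0.4403, -0.2121, 0.0359]
force: [5.1, -1.3, -2.2]
13.5167 [ 0.4403 -0.2121  0.0359] [-179.99   -0.    -27.7 ] F [ 5.1 -1.3 -2.2] (array([-46. ,  -0.8,  -0.1]), np.float64(0.0))
```

```bash
for k in 1 2 3; do :; done
python3 -m jog '[{"x":-1.5,"y":0,"z":0,"yaw":0,"grip":1},{"x":-3,"y":0,"z":0,"yaw":0,"grip":1},{"x":-4.5,"y":0,"z":0,"yaw":0,"grip":1},{"x":-6,"y":0,"z":0,"yaw":0,"grip":1},{"x":-7.5,"y":0,"z":0,"yaw":0,"grip":1},{"x":-9,"y":0,"z":0,"yaw":0,"grip":1}]'|grep -E "pos|^force"
python3 -m jog '[{"x":-1.5,"y":0,"z":0,"yaw":0,"grip":1},{"x":-3,"y":0,"z":0,"yaw":0,"grip":1},{"x":-4.5,"y":0,"z":0,"yaw":0,"grip":1},{"x":-6,"y":0,"z":0,"yaw":0,"grip":1},{"x":-7.5,"y":0,"z":0,"yaw":0,"grip":1},{"x":-9,"y":0,"z":0,"yaw":0,"grip":1}]'|grep -E "pos|^force"; python3 -m jog '[{"x":-1.5,"y":0,"z":0,"yaw":0,"grip":1},{"x":-3,"y":0,"z":0,"yaw":0,"grip":1},{"x":-4.5,"y":0,"z":0,"yaw":0,"grip":1},{"x":-6,"y":0,"z":0,"yaw":0,"grip":1},{"x":-7.5,"y":0,"z":0,"yaw":0,"grip":1},{"x":-9,"y":0,"z":0,"yaw":0,"grip":1}]'|grep -E "pos|^force"; python3 g.py .40 -.19 .036 -27.7
```

```text
position: [0.4323, -0.2079, 0.0359]
force: [3.8, -2.7, -1.6]
position: [0.4243, -0.2037, 0.0359]
force: [4.4, -1.4, -2.0]
position: [0.4164, -0.1995, 0.0359]
force: [4.6, -2.7, -1.6]
15.0167 [ 0.4164 -0.1995  0.0359] [-179.99    0.    -27.7 ] F [ 4.6 -2.7 -1.6] (array([-18.9,  -0.8,  -0.1]), np.float64(0.0))
```

```bash
cat > chk.py <<'E'
from rig import r;import numpy as np,sys
o=r.observe();f=o["force"];p=o["position"];a=np.radians(-27.7);u=np.array([np.cos(a),np.sin(a)])
F=f[0]*u[0]+f[1]*u[1];print(round(o["time_s"],2),"along",round(float(np.dot(p[:2],u))*1000,1),"F",round(F,1),"z",round(f[2],1));sys.exit(F>6.2)
E
python3 -m jog '[{"x":-1,"y":0,"z":0,"yaw":0,"grip":1},{"x":-2,"y":0,"z":0,"yaw":0,"grip":1}]'>/dev/null; python3 chk.py && python3 -m jog '[{"x":-1,"y":0,"z":0,"yaw":0,"grip":1},{"x":-2,"y":0,"z":0,"yaw":0,"grip":1}]'>/dev/null; python3 chk.py && python3 -m jog '[{"x":-1,"y":0,"z":0,"yaw":0,"grip":1},{"x":-2,"y":0,"z":0,"yaw":0,"grip":1}]'>/dev/null; python3 chk.py && python3 -m jog '[{"x":-1,"y":0,"z":0,"yaw":0,"grip":1},{"x":-2,"y":0,"z":0,"yaw":0,"grip":1}]'>/dev/null; python3 chk.py && python3 -m jog '[{"x":-0.7,"y":0,"z":0,"yaw":0,"grip":1},{"x":-1.4,"y":0,"z":0,"yaw":0,"grip":1}]'>/dev/null; python3 chk.py && python3 -m jog '[{"x":-0.7,"y":0,"z":0,"yaw":0,"grip":1},{"x":-1.4,"y":0,"z":0,"yaw":0,"grip":1}]'>/dev/null; python3 chk.py
```

```text
15.18 along 459.4 F 4.4 z -0.8
15.18 along 459.4 F 4.4 z -0.8
15.18 along 459.4 F 4.4 z -0.8
15.18 along 459.4 F 4.4 z -0.8
15.18 along 459.4 F 4.4 z -0.8
15.18 along 459.4 F 4.4 z -0.8False
False
False
False
False
False
```

```bash
sed -i 's/sys.exit(F>6.2)/sys.exit(int(F>6.2))/' chk.py
python3 -m jog '[{"x":-1,"y":0,"z":0,"yaw":0,"grip":1},{"x":-2,"y":0,"z":0,"yaw":0,"grip":1}]'>/dev/null; python3 chk.py && python3 -m jog '[{"x":-1,"y":0,"z":0,"yaw":0,"grip":1},{"x":-2,"y":0,"z":0,"yaw":0,"grip":1}]'>/dev/null && python3 chk.py && python3 -m jog '[{"x":-1,"y":0,"z":0,"yaw":0,"grip":1},{"x":-2,"y":0,"z":0,"yaw":0,"grip":1}]'>/dev/null && python3 chk.py && python3 -m jog '[{"x":-0.7,"y":0,"z":0,"yaw":0,"grip":1},{"x":-1.4,"y":0,"z":0,"yaw":0,"grip":1}]'>/dev/null && python3 chk.py && python3 -m jog '[{"x":-0.7,"y":0,"z":0,"yaw":0,"grip":1},{"x":-1.4,"y":0,"z":0,"yaw":0,"grip":1}]'>/dev/null && python3 chk.py && python3 -m jog '[{"x":-0.7,"y":0,"z":0,"yaw":0,"grip":1},{"x":-1.4,"y":0,"z":0,"yaw":0,"grip":1}]'>/dev/null && python3 chk.py
```

```text
15.35 along 457.4 F 3.8 z -1.8
15.52 along 455.5 F 4.1 z -1.8
15.68 along 453.4 F 4.1 z -2.0
15.85 along 452.0 F 3.9 z -1.7
16.02 along 450.7 F 4.2 z -2.0
16.18 along 449.3 F 4.5 z -1.8
```

```bash

python3 -m jog '[{"x":-0.7,"y":0,"z":0,"yaw":0,"grip":1},{"x":-1.4,"y":0,"z":0,"yaw":0,"grip":1}]'>/dev/null; python3 chk.py && python3 -m jog '[{"x":-0.6,"y":0,"z":0,"yaw":0,"grip":1},{"x":-1.2,"y":0,"z":0,"yaw":0,"grip":1}]'>/dev/null && python3 chk.py && python3 -m jog '[{"x":-0.6,"y":0,"z":0,"yaw":0,"grip":1},{"x":-1.2,"y":0,"z":0,"yaw":0,"grip":1}]'>/dev/null && python3 chk.py && python3 -m jog '[{"x":-0.6,"y":0,"z":0,"yaw":0,"grip":1},{"x":-1.2,"y":0,"z":0,"yaw":0,"grip":1}]'>/dev/null && python3 chk.py && python3 -m jog '[{"x":-0.6,"y":0,"z":0,"yaw":0,"grip":1},{"x":-1.2,"y":0,"z":0,"yaw":0,"grip":1}]'>/dev/null && python3 chk.py && python3 -m jog '[{"x":-0.6,"y":0,"z":0,"yaw":0,"grip":1},{"x":-1.2,"y":0,"z":0,"yaw":0,"grip":1}]'>/dev/null && python3 chk.py&& python3 -m jog '[{"x":-0.6,"y":0,"z":0,"yaw":0,"grip":1},{"x":-1.2,"y":0,"z":0,"yaw":0,"grip":1}]'>/dev/null && python3 chk.py
```

```text
16.35 along 447.9 F 3.7 z -2.0
16.52 along 446.7 F 4.1 z -2.5
16.68 along 445.5 F 5.1 z -2.0
16.85 along 444.3 F 4.0 z -1.5
17.02 along 443.8 F 6.6 z -3.3
```

```bash
python3 -m jog '[{"x":0,"y":0,"z":0,"yaw":0,"grip":1}]'>/dev/null; python3 chk.py; python3 -m jog '[{"x":-0.2,"y":0,"z":0,"yaw":0,"grip":1},{"x":-0.2,"y":0,"z":0,"yaw":0,"grip":1}]'>/dev/null; python3 chk.py
```

```text
17.1 along 443.8 F 6.2 z -2.7
17.27 along 443.8 F 6.1 z -2.4
```

At the stop: the position holds at 443.8 and the force is 6 N. I ease off to the middle of the hole and lift out.

```bash
python3 -m jog '[{"x":1,"y":0,"z":0,"yaw":0,"grip":1},{"x":2,"y":0,"z":0,"yaw":0,"grip":1},{"x":3,"y":0,"z":0,"yaw":0,"grip":1}]'>/dev/null; python3 chk.py; python3 -m jog '[{"x":1,"y":0,"z":0,"yaw":0,"grip":1},{"x":1,"y":0,"z":0,"yaw":0,"grip":1}]'; python3 chk.py
```

```text
17.52 along 444.3 F -0.5 z -1.6
time_s: 17.68
position: [0.4026, -0.1923, 0.0354]
eef_rot: [180.0, 0.1, -27.7]
force: [0.5, 0.4, -1.7]
grip_width: 0.0167
grip_force: 30.0
17.68 along 445.9 F 0.2 z -1.7
```

```bash
python3 -m jog '[{"x":0.8,"y":0,"z":0,"yaw":0,"grip":1},{"x":0.8,"y":0,"z":-1.5,"yaw":0,"grip":1},{"x":0.8,"y":0,"z":-3,"yaw":0,"grip":1}]'>/dev/null; python3 chk.py; python3 -m jog '[{"x":0,"y":0,"z":-3,"yaw":0,"grip":1},{"x":0,"y":0,"z":-6,"yaw":0,"grip":1},{"x":0,"y":0,"z":-12,"yaw":0,"grip":1},{"x":0,"y":0,"z":-25,"yaw":0,"grip":1},{"x":0,"y":0,"z":-50,"yaw":0,"grip":1},{"x":0,"y":0,"z":-70,"yaw":0,"grip":1},{"x":0,"y":0,"z":-70,"yaw":0,"grip":1},{"x":0,"y":0,"z":-70,"yaw":0,"grip":1}]'|grep -E "pos|^force"; python3 chk.py
python3 - <<'E'
from rig import r;import cv2,numpy as np
p,d=r.snapshot("top");cv2.imwrite("pics/t5.png",p);cv2.imwrite("pics/t5c.png",cv2.resize(p[180:320,280:460],(720,560)))
E
```

```text
17.93 along 447.4 F -0.4 z -0.8
position: [0.4054, -0.1932, 0.1101]
force: [0.2, -0.3, -1.4]
18.6 along 448.7 F 0.4 z -1.4
```

View pics/t5c.png

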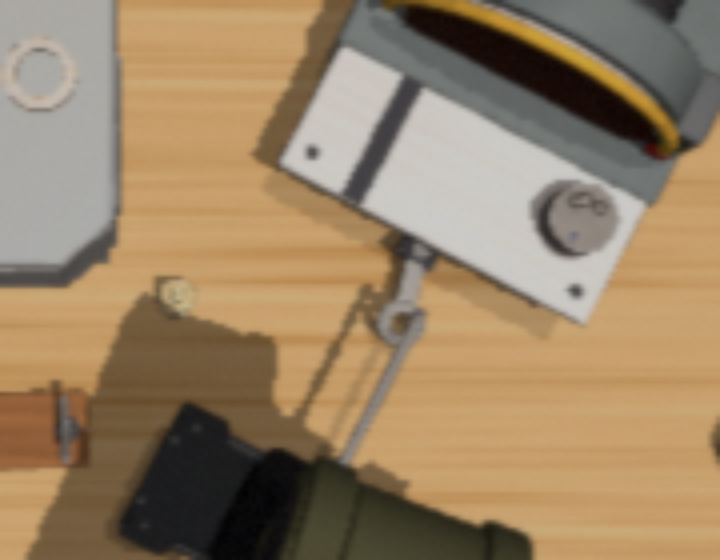

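The top view shows the drawer out: the drawbar and eye (400,322 in the crop) stand in front of the plate, the pin is right at the plate edge, and the test piece and gauge are in place. I carry the hook back.

```bash
python3 -m jog '[{"x":0,"y":0,"z":0,"yaw":-7,"grip":1},{"x":0,"y":0,"z":0,"yaw":-14,"grip":1},{"x":0,"y":0,"z":0,"yaw":-21,"grip":1},{"x":0,"y":0,"z":0,"yaw":-28,"grip":1},{"x":0,"y":0,"z":0,"yaw":-35,"grip":1},{"x":0,"y":0,"z":0,"yaw":-42,"grip":1},{"x":0,"y":0,"z":0,"yaw":-49,"grip":1},{"x":0,"y":0,"z":0,"yaw":-56,"grip":1},{"x":0,"y":0,"z":0,"yaw":-63,"grip":1},{"x":0,"y":0,"z":0,"yaw":-70,"grip":1}]'|grep -E "pos|^force|rot"; python3 -m jog '[{"x":0,"y":0,"z":0,"yaw":-7,"grip":1},{"x":0,"y":0,"z":0,"yaw":-14,"grip":1},{"x":0,"y":0,"z":0,"yaw":-21,"grip":1},{"x":0,"y":0,"z":0,"yaw":-28,"grip":1},{"x":0,"y":0,"z":0,"yaw":-35,"grip":1},{"x":0,"y":0,"z":0,"yaw":-42,"grip":1},{"x":0,"y":0,"z":0,"yaw":-49,"grip":1},{"x":0,"y":0,"z":0,"yaw":-49.9,"grip":1},{"x":0,"y":0,"z":0,"yaw":-49.9,"grip":1}]'|grep -E "pos|^force|rot"; python3 g.py .425 .003 .11 92.2
```

```text
position: [0.4031, -0.1929, 0.1075]
eef_rot: [-179.9, 0.1, 42.6]
force: [-1.4, 0.1, -0.9]
position: [0.4035, -0.1929, 0.108]
eef_rot: [-179.9, -0.0, 92.1]
force: [0.4, -0.4, -1.4]
20.2333 [ 0.4035 -0.1929  0.108 ] [-1.7989e+02 -1.0000e-02  9.2070e+01] F [ 0.4 -0.4 -1.4] (array([195. ,  28.6,  -2. ]), np.float64(-0.1))
```

```bash
python3 -m jog '[{"x":40,"y":5,"z":0,"yaw":0,"grip":1},{"x":80,"y":10,"z":0,"yaw":0,"grip":1},{"x":120,"y":18,"z":0,"yaw":0,"grip":1},{"x":160,"y":24,"z":0,"yaw":0,"grip":1},{"x":190,"y":28,"z":0,"yaw":0,"grip":1},{"x":195,"y":28,"z":0,"yaw":0,"grip":1},{"x":195,"y":28,"z":0,"yaw":0,"grip":1}]'|grep -E "pos|^force|rot"; python3 g.py .4507 .0035 .075 92.2
```

```text
position: [0.4243, 0.0048, 0.1084]
eef_rot: [-179.9, 0.0, 92.3]
force: [0.5, -0.8, -1.4]
20.8167 [0.4243 0.0048 0.1084] [-1.7993e+02  3.0000e-02  9.2340e+01] F [ 0.5 -0.8 -1.4] (array([-2.3, 26.3, 33.3]), np.float64(0.1))
```

```bash
python3 -m jog '[{"x":-1,"y":8,"z":10,"yaw":0,"grip":1},{"x":-2,"y":18,"z":20,"yaw":0,"grip":1},{"x":-2,"y":23,"z":33,"yaw":0,"grip":1},{"x":-2,"y":26,"z":33,"yaw":0,"grip":1},{"x":-2,"y":26,"z":33,"yaw":0,"grip":1},{"x":-2,"y":26,"z":33,"yaw":0,"grip":1}]'|grep -E "pos|^force|rot"; python3 -m jog '[{"x":0,"y":0,"z":7,"yaw":0,"grip":1},{"x":0,"y":0,"z":14,"yaw":0,"grip":1},{"x":0,"y":0,"z":19,"yaw":0,"grip":1},{"x":0,"y":0,"z":19,"yaw":0,"grip":1},{"x":0,"y":0,"z":19,"yaw":0,"grip":1}]'|grep -E "pos|^force|rot";python3 g.py .4507 .0035 .05 92.2
```

```text
position: [0.4507, 0.0007, 0.0762]
eef_rot: [-180.0, 0.0, 92.1]
force: [-0.2, -0.2, -0.7]
position: [0.4503, 0.0017, 0.0565]
eef_rot: [-179.9, 0.0, 92.2]
force: [0.2, -0.1, -1.1]
21.7333 [0.4503 0.0017 0.0565] [-1.7994e+02  1.0000e-02  9.2200e+01] F [ 0.2 -0.1 -1.1] (array([1.8, 0.5, 6.5]), np.float64(0.0))
```

```bash
python3 -m jog '[{"x":1,"y":0.5,"z":2,"yaw":0,"grip":1},{"x":1.5,"y":1,"z":4,"yaw":0,"grip":1},{"x":1.5,"y":1,"z":5,"yaw":0,"grip":1},{"x":1.5,"y":1,"z":5,"yaw":0,"grip":1}]'|grep -E "pos|^force"; python3 -m jog '[{"x":0,"y":0,"z":1,"yaw":0,"grip":1},{"x":0,"y":0,"z":1,"yaw":0,"grip":1}]'|grep -E "pos|^force"; python3 -m jog '[{"x":0,"y":0,"z":1,"yaw":0,"grip":1},{"x":0,"y":0,"z":1,"yaw":0,"grip":1}]'|grep -E "pos|^force"
```

```text
position: [0.4517, 0.0034, 0.0518]
force: [-0.7, 0.6, -0.8]
position: [0.4517, 0.0033, 0.0509]
force: [-0.6, -0.2, -1.2]
position: [0.4517, 0.0033, 0.0498]
force: [-0.4, 0.2, -1.7]
```

Continue down until the flank is felt.

```bash
python3 -m jog '[{"x":0,"y":0,"z":1,"yaw":0,"grip":1},{"x":0,"y":0,"z":1,"yaw":0,"grip":1}]'|grep -E "pos|^force"; python3 -m jog '[{"x":0,"y":0,"z":1,"yaw":0,"grip":1},{"x":0,"y":0,"z":1,"yaw":0,"grip":1}]'|grep -E "pos|^force"; python3 -m jog '[{"x":0,"y":0,"z":0.7,"yaw":0,"grip":1},{"x":0,"y":0,"z":0.7,"yaw":0,"grip":1}]'|grep -E "pos|^force"
```

```text
position: [0.4519, 0.0033, 0.0489]
force: [1.3, 1.6, -1.1]
position: [0.4524, 0.0034, 0.0482]
force: [1.2, -0.0, 0.2]
position: [0.4526, 0.0034, 0.0477]
force: [1.1, -0.8, 2.3]
```

Contact with the V flank. I ease the grip and let the +x finger lead the hook down into the V while lowering.

```bash
python3 -m jog '[{"x":0,"y":-0.5,"z":0.5,"yaw":0,"grip":0.82},{"x":0,"y":-0.5,"z":1,"yaw":0,"grip":0.8},{"x":0,"y":-0.5,"z":1.5,"yaw":0,"grip":0.785},{"x":0,"y":-0.5,"z":2,"yaw":0,"grip":0.77},{"x":0,"y":-0.5,"z":3,"yaw":0,"grip":0.755},{"x":0,"y":-0.5,"z":4,"yaw":0,"grip":0.74}]' 5; python3 -m jog '[{"x":0,"y":0,"z":1,"yaw":0,"grip":0.72},{"x":0,"y":0,"z":2,"yaw":0,"grip":0.7},{"x":0,"y":0,"z":3,"yaw":0,"grip":0.68},{"x":0,"y":0,"z":4,"yaw":0,"grip":0.66},{"x":0,"y":0,"z":5,"yaw":0,"grip":0.64},{"x":0,"y":0,"z":6,"yaw":0,"grip":0.62},{"x":0,"y":0,"z":6,"yaw":0,"grip":0.6},{"x":0,"y":0,"z":6,"yaw":0,"grip":0.58},{"x":0,"y":0,"z":6,"yaw":0,"grip":0.56}]'; python3 snap.py w6
```

```text
time_s: 23.4
position: [0.4512, 0.0033, 0.0431]
eef_rot: [-180.0, -0.0, 92.2]
force: [1.7, 0.9, 0.5]
grip_width: 0.0216
grip_force: 0.9
time_s: 24.15
position: [0.4513, 0.0033, 0.0373]
eef_rot: [-180.0, -0.0, 92.2]
force: [0.4, -0.2, -0.3]
grip_width: 0.0368
grip_force: 0.0
```

```bash
python3 - <<'E'
from h import *
P=cloud("w6")*1000;im=cv2.imread("pics/w6.png");hsv=cv2.cvtColor(im,cv2.COLOR_BGR2HSV)
a=np.radians(92.2);ux=np.array([np.cos(a),np.sin(a),0]);uy=np.array([ux[1],-ux[0],0]);t=np.array([462,3.9,0])
Q=np.stack([(P-t)@ux,(P-t)@uy,P[...,2]],-1)
box=(abs(Q[...,1])<25)&(Q[...,2]>35)&(Q[...,2]<80)
for x0 in range(-40,130,10):
    s=box&(Q[...,0]>x0)&(Q[...,0]<=x0+10)
    o=s&(hsv[...,1]>150) if x0<40 else s
    if o.any():
        q=Q[o];k=q[q[:,2]>q[:,2].max()-4];print(x0,o.sum(),np.median(k,0).round(1),q[:,1].min().round(1),q[:,1].max().round(1))
E
```

```text
-40 4 [-30.1 -10.3  58.3] -10.3 -10.3
-30 855 [-24.   -1.7  63.8] -10.3 6.8
-20 845 [-16.   -1.5  63.7] -9.9 7.0
-10 11 [-2.  -9.5 48. ] -9.5 -9.5
0 782 [ 7.  -0.8 62.8] -9.2 13.3
10 1274 [11.  18.4 76.2] -9.1 18.4
20 1331 [25.1 -0.4 62.4] -8.8 8.4
30 1418 [35.  -0.1 62.1] -8.6 8.8
40 1333 [41.4  0.1 61.3] -8.2 8.3
50 531 [55.   0.5 52.5] -2.6 3.9
60 1668 [68.3 14.3 60. ] -18.2 20.3
70 957 [70.4 14.1 59.3] -17.8 20.1
80 619 [84.9  1.3 51.7] -1.9 4.9
90 658 [94.9  1.7 51.4] -1.5 5.2
100 569 [104.1   1.8  51. ] -1.3 5.3
```

The front is seated, but the rear is about 3 mm high, probably still against the finger. I open further and look again.

```bash
python3 -m jog '[{"x":0,"y":0,"z":0,"yaw":0,"grip":0.52},{"x":0,"y":0,"z":0,"yaw":0,"grip":0.48},{"x":0,"y":0,"z":0,"yaw":0,"grip":0.44},{"x":0,"y":0,"z":0,"yaw":0,"grip":0.4},{"x":0,"y":0,"z":0,"yaw":0,"grip":0.4}]'|grep -E "pos|^force|wid"; python3 snap.py w7
cat > fit.py <<'E'
import sys
from h import *
n=sys.argv[1];P=cloud(n)*1000;im=cv2.imread(f"pics/{n}.png");hsv=cv2.cvtColor(im,cv2.COLOR_BGR2HSV)
a=np.radians(92.2);ux=np.array([np.cos(a),np.sin(a),0]);uy=np.array([ux[1],-ux[0],0]);t=np.array([462,3.9,0])
Q=np.stack([(P-t)@ux,(P-t)@uy,P[...,2]],-1)
box=(abs(Q[...,1])<25)&(Q[...,2]>35)&(Q[...,2]<80)
for x0 in (-30,-20,20,30,40,50,80,90,100):
    s=box&(Q[...,0]>x0)&(Q[...,0]<=x0+10)
    o=s&(hsv[...,1]>150) if x0<40 else s
    if o.any():
        q=Q[o];k=q[q[:,2]>q[:,2].max()-4];print(x0,o.sum(),np.median(k,0).round(1),q[:,1].min().round(1),q[:,1].max().round(1))
E
python3 fit.py w7; echo; python3 fit.py w1
```

```text
position: [0.4513, 0.0033, 0.0373]
force: [0.5, -0.1, 0.3]
grip_width: 0.0508
-30 973 [-24.8   0.7  61.4] -7.7 9.3
-20 661 [-16.7   0.6  61.4] -7.6 9.2
20 1315 [25.1  0.8 61.2] -7.6 9.4
30 1387 [35.1  0.9 61.2] -7.5 9.5
40 1295 [41.3  0.7 60.3] -7.3 9.0
50 529 [55.1  0.8 52.2] -2.3 4.3
80 625 [85.1  0.9 52. ] -2.3 4.4
90 657 [95.1  1.  52. ] -2.2 4.3
100 562 [104.   1.  52.] -2.2 4.5

-30 345 [-25.    0.2  61.3] -7.9 8.6
-20 349 [-14.9   0.2  61.3] -8.0 8.6
20 357 [25.1  0.6 61.1] -7.9 8.6
30 363 [35.   0.3 61.1] -7.9 8.4
40 213 [41.5  0.7 60.1] -7.4 7.9
50 120 [55.   0.7 52. ] -2.4 4.1
80 123 [85.1  0.3 51.8] -2.3 4.4
90 124 [95.   0.4 51.7] -2.3 4.4
100 123 [105.    0.7  51.6] -2.2 4.0
```

It is seated just as it lay originally. I rise clear and hand in.

```bash
python3 -m jog '[{"x":0,"y":0,"z":0,"yaw":0,"grip":0.3},{"x":0,"y":-2,"z":-10,"yaw":0,"grip":0.3},{"x":0,"y":-2,"z":-30,"yaw":0,"grip":0.3},{"x":0,"y":-2,"z":-70,"yaw":0,"grip":0.3},{"x":0,"y":-5,"z":-110,"yaw":0,"grip":0.3},{"x":0,"y":-20,"z":-140,"yaw":0,"grip":0.3},{"x":0,"y":-20,"z":-140,"yaw":0,"grip":0.3},{"x":0,"y":-20,"z":-140,"yaw":0,"grip":0.3}]'; python3 snap.py w8; python3 fit.py w8
python3 - <<'E'
from rig import r
import numpy as np
print(r.observe()["force"]);print(r.finish_job())
E
```

```text
time_s: 25.33
position: [0.4323, 0.0027, 0.1796]
eef_rot: [179.7, -0.2, 92.2]
force: [0.1, 0.1, 0.1]
grip_width: 0.0612
grip_force: 0.0
-30 337 [-25.    0.6  61.3] -7.7 8.9
-20 344 [-15.5   0.9  61.6] -7.6 9.2
20 386 [24.8  0.7 61.2] -7.6 9.4
30 387 [34.8  1.  61.3] -7.5 9.0
40 316 [41.4  0.9 60. ] -7.1 9.0
50 141 [55.3  0.7 52.2] -1.9 4.3
80 154 [85.   0.7 52.1] -2.0 4.3
90 165 [95.   0.9 52. ] -2.2 4.6
100 162 [104.8   1.1  51.9] -1.9 4.3
[-0.3435329   0.25287259 -0.76405624]
the job is handed in; nothing more can be done
None
```

The drawer was drawn out to its stop at no more than about 6.6 N measured and left open, the hook lies back in its rest as it was, and the job is handed in at about 25 s; the gripper body did bump the neighbouring machine (not the grinder) at up to about 20 N while I eased in to grasp the hook.

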